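Push the oil bottle home into its bay

ROBOT

A 7-joint arm with a two-finger parallel gripper is mounted at the origin on a cart in front of the work surface, level with it; the furniture and walls round the work are solid. World frame = base frame: x ahead of the robot, y to its left, z up, the work surface at z = 0. Lengths are in mm, angles in rad, forces in N, time in s.
With the tool pointing down it reaches from about 425 to 875 mm from the base axis. Payload 4.7 kg.
Tool frame: the origin (TCP) lies at the very end of the fingers, on their centre line; the grasp point (between the pads) lies 19 mm behind it; z points along the fingers, y is the line along which they close (so a half turn about z gives the same grasp; the last joint's range is limited). The gripper opens to 87 mm and grips with 3 to 60 N. Pads are 19 mm wide; open, the fingers measure 117 mm over their backs; the gripper's body (75 mm by 190 mm) begins 51 mm behind the grasp point.
Start: joints at [0.689, 0.321, -0.07, 1.45, 0.023, 1.371, -0.057], TCP at [507.46, -406.218, 189.087] pointing down, gripper open.
Joint ranges: [-2.86, 2.86], [-0.3, 2.09], [-1.38, 1.24], [0.06, 2.45], [-1.56, 4.7], [0.09, 2.05], [-2.69, 2.69]. Speed limits (rad/s): [2.57, 2.57, 3.14, 3.14, 3.14, 3.14, 3.14].

INTERFACE

Orientations are given as a 3x3 rotation matrix whose columns are the frame's x, y, z axes.
In Python, from bench import sense, camera, calibration, close_job, boxes_of, place_of gives the robot as it stands. The module is installed in compiled form; this text tells all that it offers.
- The arm moves only by the tool carry_out, never from a script. Its argument "moves" is a list of rows, each an object of numbers: "hand": the closure in counts, from 0 (fully open) to 255 (shut); "x", "y", "z": the shift along the tool's x, y, z in m; "ax", "ay", "az": the turn, a rotation vector about the tool's x, y, z in degrees. In form: [{"hand": .., "x": .., "y": .., "z": .., "ax": .., "ay": .., "az": ..}, ...]. A call has 1 to 5 rows; each row shifts and turns the commanded pose from where the row before left it, along the tool's axes as they then stand; what a row does not reach is not made up. A row lasts 1/8 s, in which the tool goes at most 62.5 mm and 10.7 degrees, less where a joint would pass 70% of its speed; a pose out of reach is approached as far as the arm can. A call is refused whole if a number of a shift passes 0.0625 or a number of a turn 10.7, either way. A call with a gripper value outside its range is refused whole. The fingers move at their own pace and stop on an object; "newtons" is the grip in N (left out, the last holds). Time passes only in rows, so rows that do not move let the fingers close. It gives the time, the measured TCP pose, the force, the opening and the grip force at its end, in the units of the state.
- sense(): the state, without advancing time (a new reading comes with each control period).
- camera(name): name is "scene" or "top" or "wrist"; returns the picture (420x560x3 uint8, blue, green, red); there is no depth.
- calibration(name): a dict with "K" (3x3 intrinsics, pixels), "R" (3x3) and "t" (3): a world point X has camera coordinates R X + t; the wrist camera has in their place "mount" (4x4, takes a point from camera to tool coordinates, whose origin is the TCP and whose axes are the flange's). Camera axes: x right, y down, z forward; pixel columns grow to the right and rows downward; lengths in mm; the calibration is good to about 2 mm. A picture is of the moment at which its call begins: read the wrist's pose just before it. calibration takes no time and is no camera call.
- close_job(): hands the job in; it is judged then, once.
Trained networks look in the newest picture that a camera, given by its name, has taken for a name from the list of things; names that differ only in an ending like _2 or _b are one class to them, and where a whole thing is asked for, a point or a joint stands for the part that bears it (a point fixed in the world has none). Each returns a list of dicts, best first, with "conf" (0 to 1); they miss things now and then, are a little off and sometimes report something else, mostly with a low value. They report only what shows in the picture. A call takes as long as a camera call.
- boxes_of(camera, thing): "extent" ([left, top, width, height] in pixels, round what is visible of it).
- place_of(camera, thing): "xy" ([column, row] in pixels: a listed point, or the origin of a listed thing).
The state is a dict: "time_s": time; "joint_positions": joint angles; "dq": joint speeds; "joint_efforts": joint torques, N m; "ee_pos": TCP position; "tcp_rot": TCP orientation; "ft_force": force on the tool from outside, world axes, zero at the start; "ft_torque": the same for the moment, N m; "opening": finger opening in mm; "grip_force": force on a finger pad.
Only numpy, scipy, OpenCV 4.12 (cv2) and the standard library are available. Lean on these libraries where they do the work, as an engineer would, in place of code of your own. Each camera call takes 0.05 s, during which the arm holds its last target. There are 200 camera calls.

TASK

The oil bottle has been left out on the worktop before the open side of the low wooden rack. Push it low on its body so that it slides, upright and standing on the worktop all the way (never lifted or tipped), into the free bay of the rack, the one with the round cork mat, until it stands right back against the rack's back board. Leave the jars in the rack and everything else around where they are, then take the fingers clear of the bottle.

Things in the scene. Friction and masses are not known exactly. Their poses are not given: they have to be found in the camera images.
- oil_bottle: the tall glass oil bottle that stands on the open worktop before the open front of the rack: round, 57 mm diameter from the worktop up to 112 mm, then a neck of 25 mm diameter, 239 mm tall with the pourer, about 0.3 to 0.55 kg. Origin at the centre of its underside, z up its axis. Pushed higher than about 35 mm above the worktop it may tip.
- rack: fixed floorless rack: back board 294 mm long, 75 mm high (wire rail to 92 mm), and four partitions 12 mm thick, 40 mm high, standing out 47 mm: three bays 78 mm wide, open at the front (robot's left) and above. Origin on the worktop, middle of the board's front face; x level into the board (the way in), y along it. Bays centred at y = -0.09, 0, 0.09. Home, the bottle's axis is at x = -0.0285.
- drip_mat: thin round cork mat, 66 mm diameter, flat on the worktop (0.6 mm, no obstacle) in the free bay, its centre 35 mm in front of the back board on the bay's middle line. Origin at its centre.
- tall_jar: spice jar with black lid, 41 mm diameter, 135 mm tall, loose in one of the other bays, standing at its back. Origin at the centre of its underside. To be left alone.
- short_jar: spice jar with grey lid, 43 mm diameter, 85 mm tall, loose in the remaining bay, standing at its back. Origin at the centre of its underside. To be left alone.
- loose_jar: spice jar with black lid, 43 mm diameter, 79 mm tall, on the worktop behind the rack's back board, near the kettle. Origin at the centre of its underside. Bystander.
- orange: orange, about 66 mm, on the worktop behind the rack's back board. Origin at its underside. Bystander.
- teaspoon: teaspoon, 134 mm long, 27 mm wide, 12 mm high, lying on the worktop beyond the far end of the rack's open side. Origin at its middle. Bystander.

How it is judged:
By the outcome, as a careful person would: the job done as asked, in the order asked, and still so for the second after the job is handed in, with the robot touching nothing.
It also fails if it takes over 51 s, if anything falls off the work surface, if the arm or the gripper's body presses on something with over 40 N, if the wrist force passes 120 N, or if a joint passes its speed limit or range.

## Working session

There is one attempt and no reset: what is moved stays moved. The work goes in short steps, Python scripts to look and compute and a tool call to move; the robot and the scene stay as the last step left them, time stands still between calls to the robot, and variables do not carry over. Pictures are saved under pics/ and viewed, at most 10 in all, crops included, and the job is handed in when it is done.

Besides the shell and the picture viewer there is one more tool, called after "Call:" by a JSON object that holds its "fn" and its "kwargs", one argument or row to a line. carry_out: Moves the arm, as the interface text tells. Its arguments: {"type":"object","properties":{"moves":{"type":"array","items":{"type":"object","properties":{"hand":{"type":"number"},"x":{"type":"number"},"y":{"type":"number"},"z":{"type":"number"},"ax":{"type":"number"},"ay":{"type":"number"},"az":{"type":"number"}}}},"newtons":{"type":"number"}},"required":["moves"]}

```bash
mkdir -p pics; cat > h.py <<'E'
import numpy as np,cv2
from bench import *
def ray(cam,uv,z=0.):
    c=calibration(cam);K,R,t=[np.array(c[k],float) for k in("K","R","t")]
    o=-R.T@t.ravel();d=R.T@np.linalg.solve(K,[uv[0],uv[1],1]);return o+d*(z-o[2])/d[2]
def proj(cam,X):
    c=calibration(cam);K,R,t=[np.array(c[k],float) for k in("K","R","t")]
    p=K@(R@np.array(X,float)+t.ravel());return p[:2]/p[2]
E
python3 - <<'E'
from h import *
s=sense();print(s["time_s"],s["ee_pos"],np.round(s["tcp_rot"],3).tolist())
for c in("scene","top"):
    im=camera(c);cv2.imwrite(f"pics/{c}1.png",im)
    for n in("oil_bottle","rack","drip_mat","tall_jar","short_jar","teaspoon"):
        p=place_of(c,n)[:2]
        for q in p: print(c,n,round(q["conf"],2),np.round(q["xy"]),np.round(ray(c,q["xy"]),0))
E
```

```text
0.0 [ 506.95057399 -405.83115409  187.95111512] [[0.625, 0.781, -0.002], [0.781, -0.625, 0.001], [-0.0, -0.002, -1.0]]
scene oil_bottle 0.8 [269. 280.] [ 553. -127.    0.]
scene rack 0.71 [324. 199.] [ 528. -322.    0.]
scene drip_mat 0.79 [314. 211.] [ 536. -289.    0.]
scene tall_jar 0.86 [271. 193.] [ 625. -291.    0.]
scene short_jar 0.7 [360. 229.] [ 444. -291.    0.]
scene short_jar 0.43 [275. 192.] [ 620. -295.    0.]
scene teaspoon 0.82 [152. 295.] [724. -17.   0.]
top oil_bottle 0.6 [224. 225.] [ 557. -126.    0.]
top rack 0.79 [308. 236.] [ 530. -318.    0.]
top rack 0.26 [179. 157.] [716. -20.   0.]
top drip_mat 0.73 [293. 235.] [ 533. -284.    0.]
top tall_jar 0.65 [297. 197.] [ 619. -295.    0.]
top short_jar 0.54 [295. 275.] [ 442. -288.    0.]
top teaspoon 0.65 [178. 153.] [725. -17.   0.]
top teaspoon 0.49 [368. 221.] [ 563. -457.    0.]
```

View pics/scene1.png

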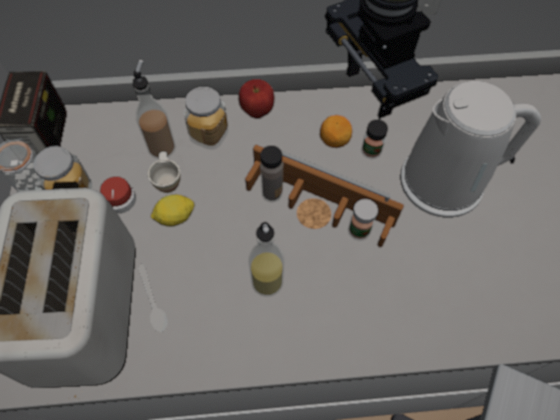

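View pics/top1.png

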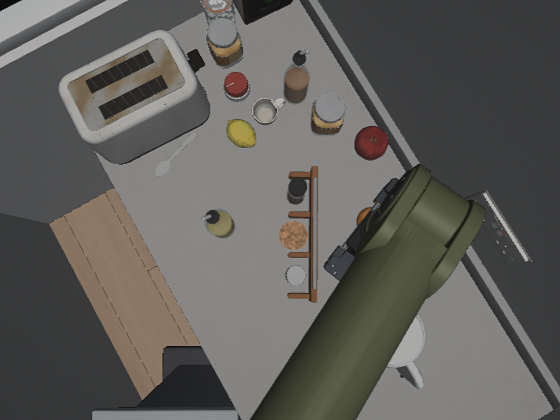

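The scene view shows the bottle at about (267,270), the mat bay at (314,213), and jars in both outer bays. The top view agrees: bottle base at about (221,228), mat at (293,235). Next I fit the rack pose.

```bash
python3 - <<'E'
from h import *
for n,uv,z in [("tip1",(290,177),40),("tip2",(289,215),40),("tip3",(289,256),40),("tip4",(289,297),40),("bd1",(313,168),75),("bd2",(313,300),75)]: print(n,ray("top",uv,z).round())
for n,uv,z in [("tip1",(249,184),40),("tip2",(293,202),40),("tip3",(338,219),40),("tip4",(385,237),40),("bd1",(254,152),75),("bd2",(398,214),75),]: print("s",n,ray("scene",uv,z).round())
print("toaster",ray("scene",(110,380)).round(),ray("scene",(130,250),100).round(), ray("scene",(185,205),180).round())
def ov(cam,o,yaw):
    im=cv2.imread(f"pics/{cam}1.png");im=cv2.resize(im,None,fx=4,fy=4,interpolation=cv2.INTER_CUBIC)
    ax=np.array([np.cos(yaw),np.sin(yaw),0]);ay=np.array([-ax[1],ax[0],0]);W=lambda x,y,z:np.array([*o,0])+x*ax+y*ay+[0,0,z]
    P=lambda *a:tuple(int(v) for v in proj(cam,W(*a))*4+2)
    for y in(-135,-45,45,135):
        for d in(-6,6): cv2.line(im,P(-47,y+d,40),P(0,y+d,40),(0,255,0),1)
    cv2.line(im,P(0,-147,75),P(0,147,75),(0,0,255),1)
    for b in((555.,-126.),):
        for z in(0,112):
            pts=np.array([proj(cam,[b[0]+28.5*np.cos(a),b[1]+28.5*np.sin(a),z])*4+2 for a in np.linspace(0,6.3,40)],int);cv2.polylines(im,[pts],True,(255,255,0),1)
    return im
yaw=np.radians(-91)
a=ov("top",(530,-319),yaw)[620:1220,760:1360];b=ov("scene",(530,-319),yaw)[580:1180,950:1650]
cv2.imwrite("pics/a.png",a);cv2.imwrite("pics/b.png",b)
E
```

```text
tip1 [ 660. -277.   40.]
tip2 [ 574. -275.   40.]
tip3 [ 483. -274.   40.]
tip4 [ 395. -273.   40.]
bd1 [ 673. -326.   75.]
bd2 [ 390. -323.   75.]
s tip1 [ 661. -269.   40.]
s tip2 [ 571. -269.   40.]
s tip3 [ 484. -271.   40.]
s tip4 [ 396. -273.   40.]
s bd1 [ 672. -316.   75.]
s bd2 [ 390. -306.   75.]
toaster [711. 134.   0.] [759. -45. 100.] [ 688. -121.  180.]
```

View pics/a.png

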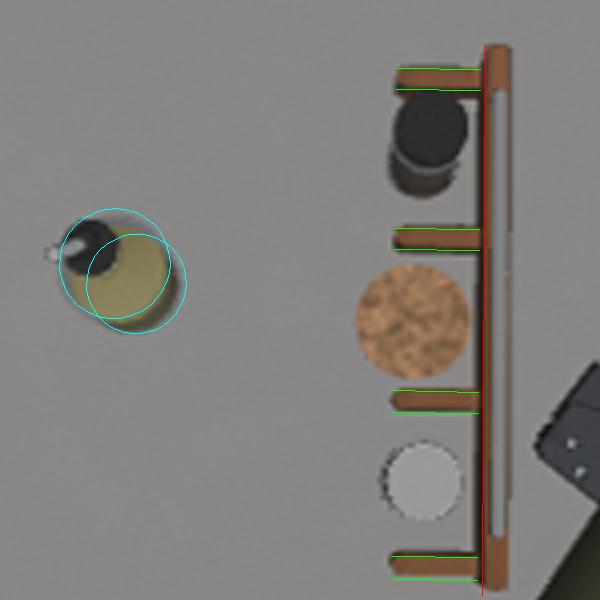

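View pics/b.png

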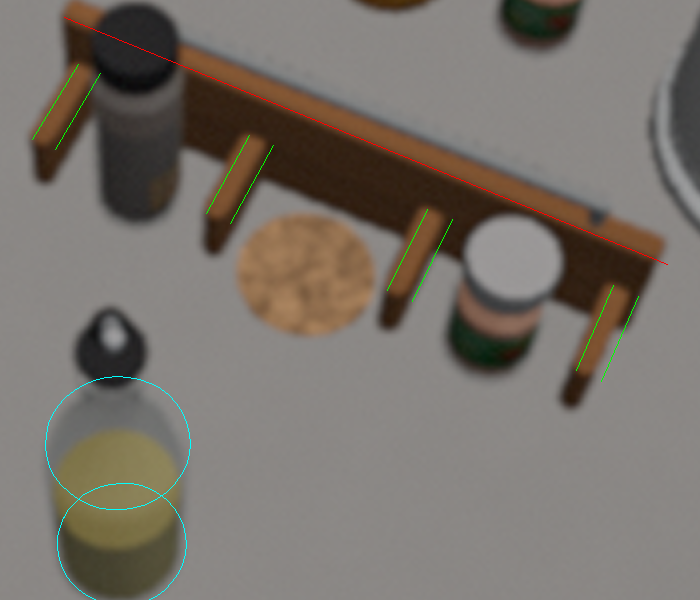

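Call:
{"fn": "carry_out", "kwargs": {
  "moves": [
    {"z": -0.04},
    {"z": -0.05},
    {"z": -0.05},
    {"z": -0.03},
    {"z": 0}
  ]
}}

```text
schema error: expected keys hand, x, y, z, ax, ay, az
```

The overlay matches to within a few mm. I take the rack at about (533,-319) with yaw near -90.5°, and the bottle at about (556,-125). Next I raise the arm.

Call:
{"fn": "carry_out", "kwargs": {
  "moves": [
    {"hand": 0,"x": 0,"y": 0,"z": -0.04,"ax": 0,"ay": 0,"az": -5},
    {"hand": 0,"x": 0,"y": 0,"z": -0.05,"ax": 0,"ay": 0,"az": -9},
    {"hand": 0,"x": 0,"y": 0,"z": -0.05,"ax": 0,"ay": 0,"az": -9},
    {"hand": 0,"x": 0,"y": 0,"z": -0.03,"ax": 0,"ay": 0,"az": -9},
    {"hand": 0,"x": 0,"y": 0,"z": 0,"ax": 0,"ay": 0,"az": -6.7}
  ],
  "newtons": 20
}}

```text
time_s: 1.32
ee_pos: [508.5, -406.9, 362.9]
tcp_rot: [[-0.005, 1.0, 0.005], [1.0, 0.005, -0.004], [-0.004, 0.005, -1.0]]
ft_force: [1.6, -0.1, -0.2]
opening: 86.7
grip_force: 0.0
```

Call:
{"fn": "carry_out", "kwargs": {
  "moves": [
    {"hand": 0,"x": 0.04,"y": 0.01,"z": 0,"ax": 0,"ay": 0,"az": 0},
    {"hand": 0,"x": 0.055,"y": 0.01,"z": 0,"ax": 0,"ay": 0,"az": 0},
    {"hand": 0,"x": 0.055,"y": 0.01,"z": 0,"ax": 0,"ay": 0,"az": 0},
    {"hand": 0,"x": 0.055,"y": 0.01,"z": 0,"ax": 0,"ay": 0,"az": 0},
    {"hand": 0,"x": 0.055,"y": 0.008,"z": 0,"ax": 0,"ay": 0,"az": 0}
  ]
}}

```text
time_s: 1.95
ee_pos: [555.5, -144.3, 359.3]
tcp_rot: [[-0.0, 1.0, 0.001], [1.0, 0.0, -0.0], [-0.0, 0.001, -1.0]]
ft_force: [-0.4, 0.4, -0.7]
opening: 87.0
grip_force: 0.0
```

Call:
{"fn": "carry_out", "kwargs": {
  "moves": [
    {"hand": 80,"x": 0.055,"y": 0,"z": 0,"ax": 0,"ay": 0,"az": 0},
    {"hand": 120,"x": 0.055,"y": 0,"z": 0,"ax": 0,"ay": 0,"az": 0},
    {"hand": 150,"x": 0.05,"y": 0,"z": 0,"ax": 0,"ay": 0,"az": 0},
    {"hand": 150,"x": 0.03,"y": 0,"z": 0,"ax": 0,"ay": -5,"az": 0},
    {"hand": 150,"x": 0,"y": 0,"z": 0,"ax": 0,"ay": -9,"az": 0}
  ]
}}

```text
time_s: 2.58
ee_pos: [555.3, 44.8, 360.1]
tcp_rot: [[-0.0, 1.0, 0.003], [0.969, 0.001, -0.246], [-0.246, 0.002, -0.969]]
ft_force: [-1.1, -0.5, -0.7]
opening: 45.0
grip_force: 0.0
```

Call:
{"fn": "carry_out", "kwargs": {
  "moves": [
    {"hand": 150,"x": 0,"y": 0,"z": 0,"ax": 0,"ay": -9,"az": 0},
    {"hand": 150,"x": 0,"y": 0,"z": 0,"ax": 0,"ay": -9,"az": 0},
    {"hand": 150,"x": 0,"y": 0,"z": 0,"ax": 0,"ay": -8,"az": 0},
    {"hand": 150,"x": 0,"y": 0,"z": 0,"ax": 0,"ay": 0,"az": 0}
  ]
}}

```text
time_s: 3.08
ee_pos: [554.7, 47.0, 356.2]
tcp_rot: [[-0.009, 1.0, 0.0], [0.766, 0.007, -0.642], [-0.642, -0.006, -0.767]]
ft_force: [1.0, 0.0, 0.3]
opening: 35.6
grip_force: 0.0
```

Call:
{"fn": "carry_out", "kwargs": {
  "moves": [
    {"hand": 150,"x": 0.0386,"y": 0,"z": 0.046,"ax": 0,"ay": 0,"az": 0},
    {"hand": 150,"x": 0.0386,"y": 0,"z": 0.046,"ax": 0,"ay": 0,"az": 0},
    {"hand": 150,"x": 0.0386,"y": 0,"z": 0.046,"ax": 0,"ay": 0,"az": 0},
    {"hand": 150,"x": 0.0386,"y": 0,"z": 0.046,"ax": 0,"ay": 0,"az": 0},
    {"hand": 150,"x": 0,"y": 0,"z": 0,"ax": 0,"ay": 0,"az": 0}
  ]
}}

```text
time_s: 3.7
ee_pos: [553.2, 40.7, 116.3]
tcp_rot: [[-0.002, 1.0, -0.007], [0.765, -0.003, -0.644], [-0.644, -0.007, -0.765]]
ft_force: [-0.6, -1.0, 0.3]
opening: 35.7
grip_force: 0.0
```

```bash
python3 - <<'E'
from h import *
s=sense();print(s["time_s"],s["ee_pos"],np.round(s["joint_positions"],2),s["opening"])
im=camera("scene");cv2.imwrite("pics/c.png",im)
for c in("scene","top"):
    camera(c)
    for n in("oil_bottle","drip_mat"):
        for q in place_of(c,n)[:1]: print(c,n,round(q["conf"],2),np.round(q["xy"]),np.round(ray(c,q["xy"]),0))
E
```

```text
3.7 [553.2498786   40.68157939 116.26795615] [-0.12  0.47 -0.53  1.67  0.76  1.59 -0.85] 35.71313068887964
scene oil_bottle 0.69 [266. 280.] [ 558. -124.    0.]
scene drip_mat 0.59 [314. 208.] [ 538. -294.    0.]
top oil_bottle 0.84 [224. 226.] [ 555. -127.    0.]
top drip_mat 0.81 [292. 235.] [ 533. -282.    0.]
```

View pics/c.png

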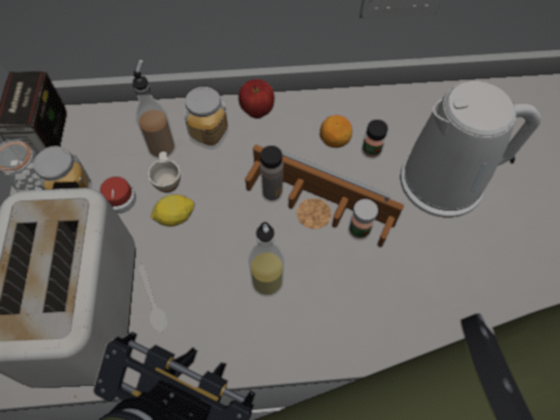

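The bottle is still at about (266,280) and the hand is at the lower left, beside the toaster's near corner. I go down and forward along the tool axis, which also moves away from the toaster.

Call:
{"fn": "carry_out", "kwargs": {
  "moves": [
    {"hand": 150,"x": 0,"y": 0.003,"z": 0.03,"ax": 0,"ay": 0,"az": 0},
    {"hand": 150,"x": 0,"y": 0,"z": 0.04,"ax": 0,"ay": 0,"az": 0},
    {"hand": 150,"x": 0.002,"y": 0,"z": 0.04,"ax": 0,"ay": 0,"az": 0},
    {"hand": 150,"x": 0.002,"y": 0,"z": 0.018,"ax": 0,"ay": 0,"az": 0},
    {"hand": 150,"x": 0,"y": 0,"z": 0,"ax": 0,"ay": 0,"az": 0}
  ]
}}

```text
time_s: 4.68
ee_pos: [558.1, -35.9, 18.3]
tcp_rot: [[-0.0, 1.0, -0.001], [0.766, -0.0, -0.643], [-0.643, -0.001, -0.766]]
ft_force: [-0.2, 0.4, 0.5]
opening: 35.7
grip_force: 0.0
```

Call:
{"fn": "carry_out", "kwargs": {
  "moves": [
    {"hand": 150,"x": -0.0115,"y": -0.001,"z": 0.0129,"ax": 0,"ay": 0,"az": 0},
    {"hand": 150,"x": -0.0115,"y": 0,"z": 0.0097,"ax": 0,"ay": 0,"az": 0},
    {"hand": 150,"x": -0.0077,"y": 0,"z": 0.0064,"ax": 0,"ay": 0,"az": 0},
    {"hand": 150,"x": -0.0046,"y": 0,"z": 0.0039,"ax": 0,"ay": 0,"az": 0},
    {"hand": 150,"x": 0,"y": 0,"z": 0,"ax": 0,"ay": 0,"az": 0}
  ]
}}

```text
time_s: 5.3
ee_pos: [557.3, -84.2, 15.9]
tcp_rot: [[0.0, 1.0, -0.0], [0.766, -0.0, -0.643], [-0.643, 0.0, -0.766]]
ft_force: [0.6, -0.3, 0.6]
opening: 35.8
grip_force: 0.0
```

Call:
{"fn": "carry_out", "kwargs": {
  "moves": [
    {"hand": 150,"x": -0.0031,"y": 0,"z": 0.0026,"ax": 0,"ay": 0,"az": 0},
    {"hand": 150,"x": -0.0031,"y": -0.0005,"z": 0.0026,"ax": 0,"ay": 0,"az": 0},
    {"hand": 150,"x": -0.0031,"y": -0.0005,"z": 0.0026,"ax": 0,"ay": 0,"az": 0},
    {"hand": 150,"x": -0.0038,"y": -0.001,"z": 0.0032,"ax": 0,"ay": 0,"az": 0},
    {"hand": 150,"x": -0.0038,"y": -0.001,"z": 0.0032,"ax": 0,"ay": 0,"az": 0}
  ]
}}

```text
time_s: 5.92
ee_pos: [554.2, -106.1, 15.7]
tcp_rot: [[-0.0, 1.0, 0.0], [0.766, 0.0, -0.643], [-0.643, 0.0, -0.766]]
ft_force: [0.5, 0.6, -1.0]
opening: 35.6
grip_force: 0.0
```

Call:
{"fn": "carry_out", "kwargs": {
  "moves": [
    {"hand": 150,"x": -0.0046,"y": -0.001,"z": 0.0039,"ax": 0,"ay": 0,"az": 0},
    {"hand": 150,"x": -0.0046,"y": -0.001,"z": 0.0039,"ax": 0,"ay": 0,"az": 0},
    {"hand": 150,"x": -0.0046,"y": -0.001,"z": 0.0039,"ax": 0,"ay": 0,"az": 0},
    {"hand": 150,"x": -0.0046,"y": -0.001,"z": 0.0039,"ax": 0,"ay": 0,"az": 0},
    {"hand": 150,"x": -0.0046,"y": -0.001,"z": 0.0039,"ax": 0,"ay": 0,"az": 0}
  ]
}}

```text
time_s: 6.55
ee_pos: [549.4, -135.9, 15.6]
tcp_rot: [[-0.001, 1.0, 0.001], [0.766, 0.001, -0.643], [-0.643, 0.0, -0.766]]
ft_force: [0.9, 2.4, 0.8]
opening: 35.8
grip_force: 1.1
```

```bash
python3 - <<'E'
from h import *
s=sense();print(s["time_s"],s["ee_pos"],s["ft_force"])
for c in("scene","top"):
    im=camera(c);cv2.imwrite(f"pics/d{c}.png",im)
    for q in place_of(c,"oil_bottle")[:1]: print(c,round(q["conf"],2),np.round(q["xy"]),np.round(ray(c,q["xy"]),0))
a,b=[cv2.resize(cv2.imread(f"pics/d{c}.png")[130:330,150:420],None,fx=1.4,fy=1.4) for c in("scene","top")]
cv2.imwrite("pics/d.png",np.hstack([a,b]))
E
```

```text
6.55 [ 549.39441843 -135.87534969   15.56561528] [0.94763208 2.4342747  0.84582173]
scene 0.85 [273. 271.] [ 553. -145.    0.]
top 0.96 [233. 227.] [ 552. -148.    0.]
```

View pics/d.png

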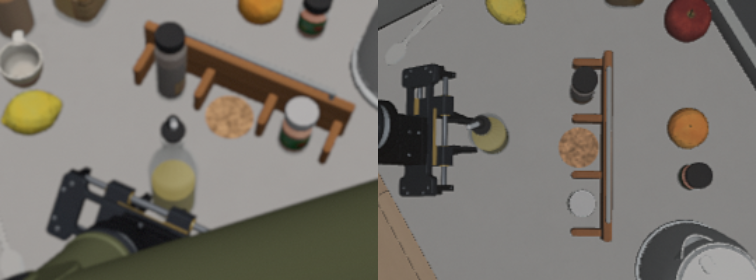

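The bottle is upright and cradled, but its axis is nearer the TCP than I expected. I check the geometry in an enlarged view.

```bash
python3 - <<'E'
from h import *
out=[]
for c in("scene","top"):
    im=cv2.imread(f"pics/d{c}.png");im=cv2.resize(im,None,fx=4,fy=4,interpolation=cv2.INTER_CUBIC)
    for y,col in((-148,(255,255,0)),(-166,(0,0,255))):
      for z in(0,112):
        pts=np.array([proj(c,[551+28.5*np.cos(a),y+28.5*np.sin(a),z])*4+2 for a in np.linspace(0,6.3,40)],int);cv2.polylines(im,[pts],True,col,1)
    for X in((549.4,-135.9,15.6),(567,-135.9,15.6),(531.5,-135.9,15.6)):
        cv2.drawMarker(im,tuple(int(v) for v in proj(c,X)*4+2),(0,255,0),0,12)
    p=(proj(c,[550,-145,50])*4).astype(int);out.append(im[p[1]-250:p[1]+250,p[0]-200:p[0]+200])
cv2.imwrite("pics/e.png",np.hstack(out))
E
```

```text
(no output)
```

View pics/e.png

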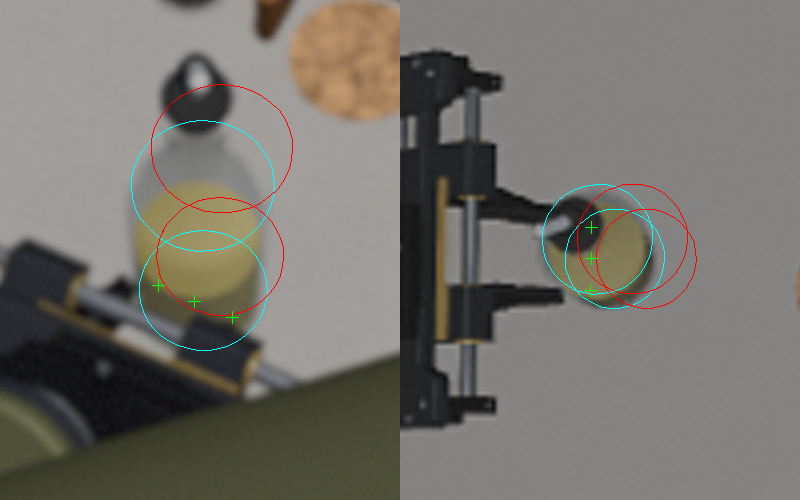

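Top view: the fingertips end at about (562,290), roughly 15 mm short of the projected TCP, which explains the small offset. The contact is therefore somewhat higher than planned, so I back off and lower the tool in guarded steps.

Call:
{"fn": "carry_out", "kwargs": {
  "moves": [
    {"hand": 150,"x": 0.0092,"y": 0,"z": -0.0077,"ax": 0,"ay": 0,"az": 0},
    {"hand": 150,"x": 0.0019,"y": 0,"z": 0.0023,"ax": 0,"ay": 0,"az": 0},
    {"hand": 150,"x": 0.0019,"y": 0,"z": 0.0023,"ax": 0,"ay": 0,"az": 0},
    {"hand": 150,"x": 0,"y": 0,"z": 0,"ax": 0,"ay": 0,"az": 0}
  ]
}}

```text
time_s: 7.25
ee_pos: [548.9, -124.2, 9.1]
tcp_rot: [[-0.001, 1.0, -0.001], [0.766, 0.0, -0.643], [-0.643, -0.001, -0.766]]
ft_force: [0.2, 1.0, -0.1]
opening: 35.8
grip_force: 0.0
```

```bash
python3 - <<'E'
from h import *
s=sense();print(s["time_s"],s["ee_pos"],s["ft_force"])
c=calibration("wrist");im=camera("wrist")
K=np.array(c["K"]);M=np.linalg.inv(np.array(c["mount"]))
for p in((0,17.8,0),(0,-17.8,0)):
    q=K@(M@[*p,1])[:3];q=q[:2]/q[2];print(q);cv2.drawMarker(im,tuple(int(v) for v in q),(0,255,0),0,12)
cv2.imwrite("pics/w.png",im)
for q in place_of("wrist","oil_bottle")[:1]:print(q)
E
```

```text
7.25 [ 548.88115231 -124.20082024    9.14001966] [ 0.17607586  0.96422068 -0.0798537 ]
[306.51315898 236.3906668 ]
[253.29754328 236.35292256]
{'xy': [278.6, 237.5], 'conf': 0.86}
```

View pics/w.png

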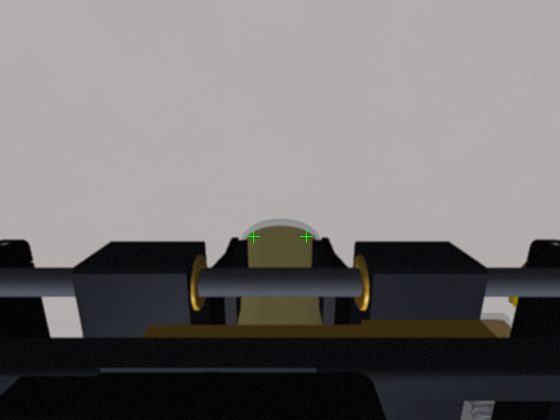

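The wrist view shows the tips at about (245,240) and (315,240), straddling the bottle, and there is no floor contact at z=9. I continue the push.

Call:
{"fn": "carry_out", "kwargs": {
  "moves": [
    {"hand": 150,"x": -0.0031,"y": -0.0005,"z": 0.0026,"ax": 0,"ay": 0,"az": 0},
    {"hand": 150,"x": -0.0031,"y": -0.0005,"z": 0.0026,"ax": 0,"ay": 0,"az": 0},
    {"hand": 150,"x": -0.0038,"y": -0.0007,"z": 0.0032,"ax": 0,"ay": 0,"az": 0},
    {"hand": 150,"x": -0.0038,"y": -0.0008,"z": 0.0032,"ax": 0,"ay": 0,"az": 0},
    {"hand": 150,"x": -0.0046,"y": -0.001,"z": 0.0039,"ax": 0,"ay": 0,"az": 0}
  ]
}}

```text
time_s: 7.98
ee_pos: [546.1, -147.7, 9.6]
tcp_rot: [[-0.001, 1.0, 0.001], [0.766, 0.001, -0.642], [-0.642, 0.001, -0.766]]
ft_force: [0.7, 2.2, 1.1]
opening: 35.8
grip_force: 1.0
```

Call:
{"fn": "carry_out", "kwargs": {
  "moves": [
    {"hand": 150,"x": -0.0046,"y": -0.001,"z": 0.0039,"ax": 0,"ay": 0,"az": 0},
    {"hand": 150,"x": -0.0046,"y": -0.001,"z": 0.0039,"ax": 0,"ay": 0,"az": 0},
    {"hand": 150,"x": -0.0046,"y": -0.001,"z": 0.0039,"ax": 0,"ay": 0,"az": 0},
    {"hand": 150,"x": -0.0046,"y": -0.001,"z": 0.0039,"ax": 0,"ay": 0,"az": 0},
    {"hand": 150,"x": -0.0046,"y": -0.001,"z": 0.0039,"ax": 0,"ay": 0,"az": 0}
  ]
}}

```text
time_s: 8.6
ee_pos: [540.8, -178.5, 9.4]
tcp_rot: [[-0.0, 1.0, 0.0], [0.766, 0.0, -0.643], [-0.643, 0.0, -0.766]]
ft_force: [0.2, 2.4, 0.6]
opening: 36.3
grip_force: 1.1
```

Call:
{"fn": "carry_out", "kwargs": {
  "moves": [
    {"hand": 150,"x": -0.0046,"y": -0.001,"z": 0.0039,"ax": 0,"ay": 0,"az": 0},
    {"hand": 150,"x": -0.0046,"y": -0.001,"z": 0.0039,"ax": 0,"ay": 0,"az": 0},
    {"hand": 150,"x": -0.0046,"y": -0.001,"z": 0.0039,"ax": 0,"ay": 0,"az": 0},
    {"hand": 150,"x": -0.0046,"y": -0.001,"z": 0.0039,"ax": 0,"ay": 0,"az": 0},
    {"hand": 150,"x": -0.0046,"y": -0.001,"z": 0.0039,"ax": 0,"ay": 0,"az": 0}
  ]
}}

```text
time_s: 9.22
ee_pos: [535.9, -208.6, 9.3]
tcp_rot: [[-0.0, 1.0, 0.0], [0.766, 0.001, -0.643], [-0.643, 0.0, -0.766]]
ft_force: [1.3, 2.4, 1.0]
opening: 35.8
grip_force: 1.3
```

```bash
python3 - <<'E'
from h import *
s=sense();print(s["time_s"],s["ee_pos"],s["ft_force"])
out=[]
for c in("scene","top"):
    im=camera(c)
    for q in place_of(c,"oil_bottle")[:1]: print(c,round(q["conf"],2),np.round(q["xy"]),np.round(ray(c,q["xy"]),0))
    p=proj(c,[535,-260,20]).astype(int);out.append(cv2.resize(im[p[1]-75:p[1]+75,p[0]-65:p[0]+65],None,fx=3,fy=3,interpolation=cv2.INTER_CUBIC))
cv2.imwrite("pics/f.png",np.hstack(out))
E
```

```text
9.225 [ 535.87023405 -208.6387763     9.26387168] [1.31458508 2.38891206 1.04568209]
scene 0.92 [296. 243.] [ 538. -214.    0.]
top 0.79 [261. 232.] [ 539. -212.    0.]
```

View pics/f.png

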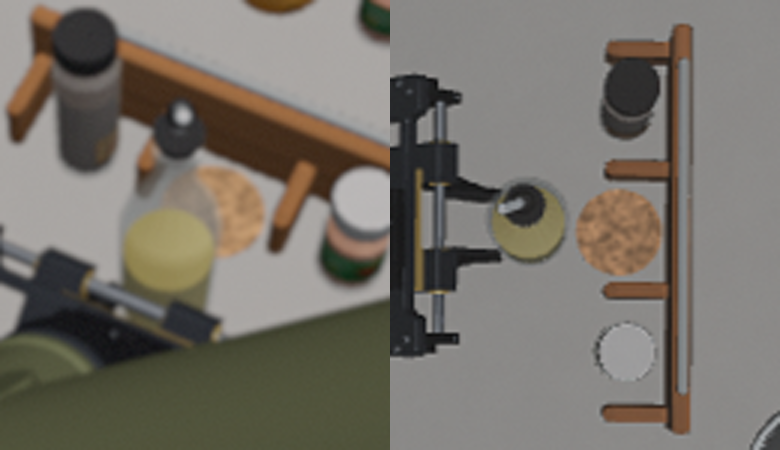

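The bottle is upright about 68 mm before the mat centre (top crop: bottle at (529,223), mat at (618,232)) and needs about 4–5 mm more in -x. The gripper body will stay clear of the jars.

Call:
{"fn": "carry_out", "kwargs": {
  "moves": [
    {"hand": 150,"x": -0.0042,"y": -0.001,"z": 0.0035,"ax": 0,"ay": 0,"az": 0},
    {"hand": 150,"x": -0.0042,"y": -0.001,"z": 0.0035,"ax": 0,"ay": 0,"az": 0},
    {"hand": 150,"x": -0.0042,"y": -0.001,"z": 0.0035,"ax": 0,"ay": 0,"az": 0},
    {"hand": 150,"x": -0.0042,"y": -0.001,"z": 0.0035,"ax": 0,"ay": 0,"az": 0},
    {"hand": 150,"x": -0.0042,"y": -0.0005,"z": 0.0035,"ax": 0,"ay": 0,"az": 0}
  ]
}}

```text
time_s: 10.05
ee_pos: [531.1, -236.1, 9.2]
tcp_rot: [[-0.0, 1.0, -0.0], [0.766, 0.0, -0.643], [-0.643, -0.0, -0.766]]
ft_force: [0.1, 1.9, 0.0]
opening: 35.8
grip_force: 1.1
```

```bash
python3 - <<'E'
from h import *
s=sense();print(s["time_s"],s["ee_pos"],s["ft_force"])
out=[]
for c in("scene","top"):
    im=camera(c)
    for q in place_of(c,"oil_bottle")[:1]: print(c,round(q["conf"],2),np.round(q["xy"]),np.round(ray(c,q["xy"]),0))
    p=proj(c,[535,-260,20]).astype(int);out.append(cv2.resize(im[p[1]-60:p[1]+60,p[0]-60:p[0]+60],None,fx=3.3,fy=3.3,interpolation=cv2.INTER_CUBIC))
cv2.imwrite("pics/g.png",np.hstack(out))
E
```

```text
10.05 [ 531.11261182 -236.05981762    9.24371434] [0.1239404  1.85228987 0.03831024]
scene 0.57 [305. 232.] [ 533. -242.    0.]
top 0.62 [276. 235.] [ 533. -245.    0.]
```

View pics/g.png

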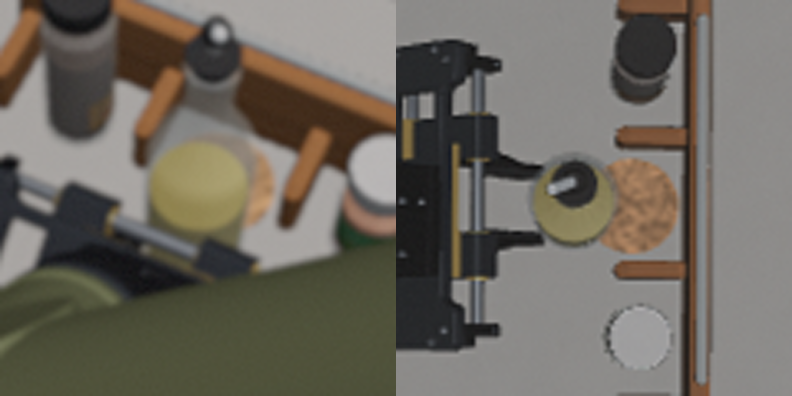

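The bottle is centred on the bay (row about 205, partitions at 138 and 270). I push straight in.

Call:
{"fn": "carry_out", "kwargs": {
  "moves": [
    {"hand": 150,"x": -0.0042,"y": 0,"z": 0.0035,"ax": 0,"ay": 0,"az": 0},
    {"hand": 150,"x": -0.0042,"y": 0,"z": 0.0035,"ax": 0,"ay": 0,"az": 0},
    {"hand": 150,"x": -0.0042,"y": 0,"z": 0.0035,"ax": 0,"ay": 0,"az": 0},
    {"hand": 150,"x": -0.0038,"y": 0,"z": 0.0032,"ax": 0,"ay": 0,"az": 0},
    {"hand": 150,"x": -0.0038,"y": 0,"z": 0.0032,"ax": 0,"ay": 0,"az": 0}
  ]
}}

```text
time_s: 10.88
ee_pos: [531.3, -262.3, 9.3]
tcp_rot: [[-0.0, 1.0, 0.0], [0.766, 0.0, -0.643], [-0.643, -0.0, -0.766]]
ft_force: [-0.1, 1.4, 0.1]
opening: 36.2
grip_force: 1.1
```

Call:
{"fn": "carry_out", "kwargs": {
  "moves": [
    {"hand": 150,"x": -0.0031,"y": 0,"z": 0.0026,"ax": 0,"ay": 0,"az": 0},
    {"hand": 150,"x": -0.0023,"y": 0,"z": 0.0019,"ax": 0,"ay": 0,"az": 0},
    {"hand": 150,"x": -0.0023,"y": 0,"z": 0.0019,"ax": 0,"ay": 0,"az": 0}
  ]
}}

```text
time_s: 11.25
ee_pos: [531.4, -272.1, 9.4]
tcp_rot: [[-0.0, 1.0, 0.0], [0.766, 0.0, -0.643], [-0.643, -0.0, -0.766]]
ft_force: [0.4, 1.9, 0.3]
opening: 36.2
grip_force: 1.0
```

Call:
{"fn": "carry_out", "kwargs": {
  "moves": [
    {"hand": 150,"x": -0.0015,"y": 0,"z": 0.0013,"ax": 0,"ay": 0,"az": 0},
    {"hand": 150,"x": -0.0015,"y": 0,"z": 0.0013,"ax": 0,"ay": 0,"az": 0}
  ]
}}

```text
time_s: 11.5
ee_pos: [531.4, -275.9, 9.3]
tcp_rot: [[-0.0, 1.0, 0.0], [0.766, 0.001, -0.643], [-0.643, 0.0, -0.766]]
ft_force: [-0.1, 2.1, 0.9]
opening: 35.9
grip_force: 1.1
```

Call:
{"fn": "carry_out", "kwargs": {
  "moves": [
    {"hand": 150,"x": -0.0015,"y": 0,"z": 0.0013,"ax": 0,"ay": 0,"az": 0},
    {"hand": 150,"x": -0.0012,"y": 0,"z": 0.001,"ax": 0,"ay": 0,"az": 0}
  ]
}}

```text
time_s: 11.75
ee_pos: [531.5, -279.5, 9.3]
tcp_rot: [[-0.0, 1.0, 0.0], [0.766, 0.001, -0.643], [-0.643, 0.0, -0.766]]
ft_force: [0.1, 2.0, -0.9]
opening: 35.4
grip_force: 1.0
```

Call:
{"fn": "carry_out", "kwargs": {
  "moves": [
    {"hand": 150,"x": -0.0012,"y": 0,"z": 0.001,"ax": 0,"ay": 0,"az": 0}
  ]
}}

```text
time_s: 11.88
ee_pos: [531.4, -281.1, 9.3]
tcp_rot: [[-0.0, 1.0, 0.0], [0.766, 0.001, -0.643], [-0.643, 0.0, -0.766]]
ft_force: [-0.6, 2.0, 0.2]
opening: 35.9
grip_force: 1.0
```

```bash
python3 - <<'E'
from h import *
s=sense();print(s["time_s"],s["ee_pos"],s["ft_force"])
out=[]
for c in("scene","top"):
    im=camera(c)
    for q in place_of(c,"oil_bottle")[:1]: print(c,round(q["conf"],2),np.round(q["xy"]),np.round(ray(c,q["xy"]),0))
    p=proj(c,[535,-260,20]).astype(int);out.append(cv2.resize(im[p[1]-60:p[1]+60,p[0]-60:p[0]+60],None,fx=3.3,fy=3.3,interpolation=cv2.INTER_CUBIC))
cv2.imwrite("pics/h.png",np.hstack(out))
E
```

```text
11.875 [ 531.44047656 -281.07427605    9.32564492] [-0.61403302  1.99585897  0.17050677]
scene 0.92 [315. 209.] [ 536. -293.    0.]
top 0.9 [295. 238.] [ 526. -290.    0.]
```

View pics/h.png

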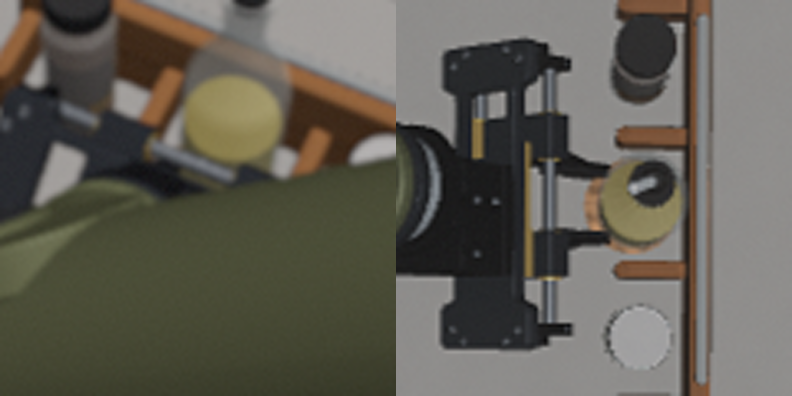

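The bottle stands in the bay, with a gap of a few mm still left to the board. I continue in small steps until the force rises.

Call:
{"fn": "carry_out", "kwargs": {
  "moves": [
    {"hand": 150,"x": -0.0012,"y": 0,"z": 0.001,"ax": 0,"ay": 0,"az": 0},
    {"hand": 150,"x": -0.0008,"y": 0,"z": 0.0006,"ax": 0,"ay": 0,"az": 0}
  ]
}}

```text
time_s: 12.32
ee_pos: [531.4, -283.6, 9.4]
tcp_rot: [[-0.0, 1.0, 0.0], [0.766, 0.0, -0.643], [-0.643, 0.0, -0.766]]
ft_force: [0.1, 1.2, -0.8]
opening: 35.8
grip_force: 1.0
```

Call:
{"fn": "carry_out", "kwargs": {
  "moves": [
    {"hand": 150,"x": -0.0008,"y": 0,"z": 0.0006,"ax": 0,"ay": 0,"az": 0},
    {"hand": 150,"x": -0.0008,"y": 0,"z": 0.0006,"ax": 0,"ay": 0,"az": 0}
  ]
}}

```text
time_s: 12.58
ee_pos: [531.7, -284.5, 9.2]
tcp_rot: [[-0.001, 1.0, 0.001], [0.767, 0.001, -0.642], [-0.642, 0.0, -0.767]]
ft_force: [-0.5, 5.7, 1.0]
opening: 35.8
grip_force: 2.6
```

Call:
{"fn": "carry_out", "kwargs": {
  "moves": [
    {"hand": 150,"x": -0.0006,"y": 0,"z": 0.0005,"ax": 0,"ay": 0,"az": 0}
  ]
}}

```text
time_s: 12.7
ee_pos: [531.9, -284.7, 9.1]
tcp_rot: [[-0.001, 1.0, 0.002], [0.767, 0.002, -0.641], [-0.641, 0.0, -0.767]]
ft_force: [-1.4, 7.0, 1.5]
opening: 35.7
grip_force: 3.3
```

The force rises against a hard stop, so the bottle is at the board. I retract straight back.

Call:
{"fn": "carry_out", "kwargs": {
  "moves": [
    {"hand": 150,"x": 0.0015,"y": 0,"z": -0.0013,"ax": 0,"ay": 0,"az": 0},
    {"hand": 150,"x": 0.0038,"y": 0,"z": -0.0032,"ax": 0,"ay": 0,"az": 0},
    {"hand": 150,"x": 0.0115,"y": 0,"z": -0.0096,"ax": 0,"ay": 0,"az": 0},
    {"hand": 150,"x": 0.023,"y": 0,"z": -0.0193,"ax": 0,"ay": 0,"az": 0},
    {"hand": 150,"x": 0.0306,"y": 0,"z": -0.0257,"ax": 0,"ay": 0,"az": 0}
  ]
}}

```text
time_s: 13.32
ee_pos: [531.2, -192.6, 9.7]
tcp_rot: [[0.0, 1.0, 0.0], [0.766, -0.0, -0.643], [-0.643, 0.0, -0.766]]
ft_force: [0.5, -0.2, -0.1]
opening: 36.1
grip_force: 0.0
```

Call:
{"fn": "carry_out", "kwargs": {
  "moves": [
    {"hand": 150,"x": 0.0306,"y": 0,"z": -0.0257,"ax": 0,"ay": 0,"az": 0},
    {"hand": 150,"x": 0.015,"y": 0,"z": -0.02,"ax": 0,"ay": 0,"az": 0},
    {"hand": 150,"x": 0,"y": 0,"z": -0.02,"ax": 0,"ay": 0,"az": 0},
    {"hand": 150,"x": 0,"y": 0,"z": 0,"ax": 0,"ay": 0,"az": 0}
  ]
}}

```text
time_s: 13.82
ee_pos: [532.8, -116.5, 32.3]
tcp_rot: [[0.001, 1.0, 0.003], [0.766, 0.001, -0.643], [-0.643, 0.003, -0.766]]
ft_force: [0.3, -0.5, -0.5]
opening: 35.6
grip_force: 0.0
```

```bash
python3 - <<'E'
from h import *
s=sense();print(s["time_s"],s["ee_pos"],s["ft_force"])
for c in("scene","top"):
    im=camera(c)
    for n in("oil_bottle","tall_jar","short_jar","rack"):
        for q in place_of(c,n)[:1]: print(c,n,round(q["conf"],2),np.round(q["xy"]),np.round(ray(c,q["xy"]),0))
E
```

```text
13.825 [ 532.82294475 -116.5423452    32.34981519] [ 0.25922724 -0.48428876 -0.54593531]
scene oil_bottle 0.59 [314. 209.] [ 537. -293.    0.]
scene short_jar 0.76 [359. 228.] [ 445. -291.    0.]
scene rack 0.91 [322. 196.] [ 535. -325.    0.]
top oil_bottle 0.97 [296. 236.] [ 529. -291.    0.]
top tall_jar 0.65 [295. 196.] [ 623. -289.    0.]
top short_jar 0.57 [296. 276.] [ 439. -292.    0.]
top rack 0.76 [308. 237.] [ 528. -318.    0.]
```

```bash
python3 -c "
from bench import *
print(close_job())"
```

```text
the job is handed in; nothing more can be done
None
```

The oil bottle was pushed upright into the free bay until it stopped hard against the back board, the fingers are clear, and the job is handed in at about 14 s. In the last pictures the jars in the rack stood where they were; I didn't re-check the spoon, orange or loose jar, and I viewed 11 pictures, one over the limit of 10.

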